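# Lock the print head's clamp

## Task

The print head over the conveyor has been set, but its clamp is still loose: turn the upright flip lever clockwise (seen from above) to screw the clamp bolt in until you feel it turn snug, give it only a small nip more (some fifteen degrees; forcing it further strips the thread), then fold the lever all the way down flat and let go. Leave the other things on the bench where they are.

Things in the scene. Friction and masses are not known exactly. Their poses are not given: they have to be found in the camera images.
- stand: Fixed print-head stand. Origin: on the table, on the bolt's vertical axis; z up. Aluminium base plate, y from -90 to +110 mm. On it a black clamp block 64 mm (x), y from -23 to +47 mm, top at 122 mm; the bolt with the flip lever stands out of it. A rod (y = +27 mm, 100 mm high) runs along x from the block to the print head (30 mm across, top at 186 mm) at x = 240 mm over the conveyor (79 mm high).
- lever_pivot (a point): The lever's pin, on the bolt's axis, in the steel fork of the bolt's head (collar 28 mm wide; fork 24 by 16 mm, its top 6 mm above the pin). It turns with the bolt and sinks 2 mm a turn, to 145 mm above the table when snug (up to 1 mm higher before). x: horizontal, the side to which the lever folds; y: along the pin; z: up.
- lever_grip (a point): Middle of the upright black flip lever's blade, 45 mm from the pin. Blade 24 mm wide (its y, along the pin), 10 mm thick (its x), from 25 to 78 mm from the pin, end rounded; below it a neck 13 mm wide. z: from the pin to the lever's end; x: the side to which it folds.
- lever (a joint): Fold of the lever, rad: 0 upright, 1.57 flat and level (its stop). Stays where left; folding takes 0.28 Nm at first, 0.4 Nm at the end (6 to 9 N at 45 mm). With the bolt snug it folds within 40 degrees of the stand's -y side, where nothing is in its way; its upper face is then at 150 mm height. Pushing square at the middle of the blade does not turn the bolt.
- bolt_seat (a point): Where the bolt goes through the spring washer into the block (fixed, 125 mm high, on the axis). At the start it is 1.0 to 2.8 rad short of snug (not shown how far): up to three grasps. Loose, it turns at 0.04 Nm; past snug the torque rises by 1 Nm a rad, give or take 0.1 Nm of friction. Right is to turn it 0.15 to 0.55 rad past snug; further strips the thread.
- washer (a joint): How far the dark spring washer (36 mm across, 3 mm thick) under the bolt's collar is squeezed, m: 0 until the bolt is snug, then 0.5 mm for each further radian of the bolt (right: 0.000075 to 0.000275, below the noise of this reading, about 0.0006; the torque tells it better). Let go, it springs back to about 0.00005 and stays: that is right.
- collar: Loose spare dark steel shaft collar, 32 mm across, 16 mm high, lying on the stand's base plate; origin under its centre. Bystander.
- solvent: White bottle, 52 mm across, 130 mm high; origin under its centre. Bystander.
- spanner: Steel spanner lying on the table. Bystander.
- tape: Ring of clear tape, 90 mm across, 25 mm high, lying flat. Bystander.

How it is judged (in metres and radians):
On the way, in this order (a step that is already met when the one before it is completed fails the run):
1. the bolt is screwed in snug and nipped at least 0.15 rad further while the lever still stands up (less than 0.6 rad folded) (value of joint washer above 7.5e-05 m and value of joint lever below 0.6 rad), for 0.2 s.
2. the lever is folded flat (value of joint lever above 1.42 rad), for 0.2 s.
At the end, for the whole second after the job is handed in: The bolt is still snug (washer squeezed 0.02 to 0.275 mm; let go, it springs back to about 0.05 mm), the lever lies folded flat (over 1.42 of 1.57 rad) and is at rest, and the robot has let go (value of joint lever above 1.42 rad and value of joint washer between 2e-05 and 0.000275 m and velocity of joint lever between -0.05 and 0.05 rad/s); the robot touches nothing.
It fails at once if the bolt is forced more than 0.55 rad past snug (washer squeezed over 0.275 mm): thread stripped (value of joint washer above 0.000275 m).
It fails at once if the spare collar, bottle, spanner or tape is moved more than 40 mm (distance of any of collar, solvent, spanner, tape from where it was at the start of the episode above 0.04 m).
It also fails if it takes over 72 s, if anything falls off the work surface, if the arm or the gripper's body presses on something with over 40 N, if the wrist force passes 120 N, or if a joint passes its speed limit or range.

## Robot

A 6-joint arm with a two-finger parallel gripper is mounted at the origin on the work surface. World frame = base frame: x ahead of the robot, y to its left, z up, the work surface at z = 0. Lengths are in mm, angles in rad, forces in N, time in s.
With the tool pointing down it reaches from about 275 to 750 mm from the base axis. Payload 10.2 kg.
Tool frame: the origin (TCP) lies where the fingers leave the gripper's body, on its centre line; the fingertips stand 73 mm ahead of it and the grasp point (between the pads) lies 54 mm ahead of it (ctrl.tip_extent is the z of the fingertips in the tool frame, in mm); z points along the fingers, y is the line along which they close (so a half turn about z gives the same grasp; the last joint's range is limited). The gripper opens to 85 mm and grips with 20 to 120 N. Pads are 22 mm wide; open, the fingers measure 114 mm over their backs; the gripper's body (76 mm by 85 mm) begins 54 mm behind the grasp point. The pads swing forward as they close: fully open they stand 13 mm farther back than shut.
Start: joints at [-1.338, 0.313, 1.498, -0, 1.331, -0.223], TCP at [231.084, -471.415, 303.894] pointing down, gripper open.
Joint ranges: [-2.94, 2.94], [-0.97, 2.17], [0.19, 2.56], [-1.23, 4.37], [0.02, 3.11], [-2.88, 2.88]. Speed limits (rad/s): [2.39, 2.39, 3.01, 3.14, 3.14, 3.14].

## Interface

Orientations are given as a unit quaternion [w, x, y, z].
In Python, from rig import readout, cams, order, ctrl gives the robot as it stands.
- The arm moves only by the shell command python3 -m handwheel 'ROWS' [OPENING] [FORCE]. ROWS is a JSON list of rows, 1 to 8 of them, each of 6 numbers: dx, dy, dz in parts of the range, where 1.0 means 0.4 m, then a rotation vector rx, ry, rz in normalised numbers (1 is 2 pi rad); each row is the pose to reach, as a shift and turn from the pose commanded when the command began, along the tool's axes at that moment; what a row does not reach only later rows make up. A row lasts 1/10 s, in which the tool goes at most 50 mm and 0.15 rad, less where a joint would pass 70% of its speed; a pose out of reach is approached as far as the arm can. OPENING is the opening from 0.0 (shut) to 1.0 (fully open), set as the command begins (- or left out keeps the last). The fingers move at their own pace and stop on an object; FORCE is the grip in N (left out, the last holds). Time passes only in rows, so rows that do not move let the fingers close. It prints the time, the measured TCP pose, the force, the opening and the grip force at its end. Shift and turn numbers lie between -1 and 1, and a call with a number outside is refused. Input that does not fit is refused with a message, and nothing moves.
- readout.sense(): the state, without advancing time (a new reading comes with each control period).
- cams.capture(name): name is "side" or "top"; returns (picture, depth): 480x640x3 uint8, red, green, blue; 480x640 float32, mm along the optical axis (not along the pixel's ray), 0 where there is no reading.
- cams.calibration(name): a dict with "fx", "fy", "cx", "cy" (pixels), "position" and "attitude" of the camera in the world. Camera axes: x right, y down, z forward; pixel columns grow to the right and rows downward; lengths in mm; the calibration is good to about 2 mm. A picture is of the moment at which its call begins. calibration takes no time and is no camera call.
- order.finish_job(): hands the job in; it is judged then, once.
Trained networks look in the newest picture that a camera, given by its name, has taken for a name from the list of things; names that differ only in an ending like _2 or _b are one class to them, and where a whole thing is asked for, a point or a joint stands for the part that bears it (a point fixed in the world has none). Each returns a list of dicts, best first, with "p" (0 to 1); they miss things now and then, are a little off and sometimes report something else, mostly with a low value. They report only what shows in the picture. A call takes as long as a camera call.
- cams.trace(target, camera): "pixels" (480x640 bool, what is visible of it) and "bbox" ([left, top, right, bottom] in pixels, round what is visible of it).
- cams.spot_point(target, camera): "uv" ([column, row] in pixels: a listed point, or the origin of a listed thing).
The state is a dict: "time_s": time; "joints": joint angles; "dq": joint speeds; "tau": joint torques, N m; "eef_pos": TCP position; "ee_rot": TCP orientation; "force": force on the tool from outside, world axes, zero at the start; "wrist_torque": the same for the moment, N m; "grip_width": opening from 0.0 (shut) to 1.0 (fully open); "grip_force": force on a finger pad.
Only numpy, scipy, OpenCV 4.12 (cv2) and the standard library are available. Lean on these libraries where they do the work, as an engineer would, in place of code of your own. Each camera call takes 0.05 s, during which the arm holds its last target. There are 200 camera calls.

## Working session

There is one attempt and no reset: what is moved stays moved. The work goes in short steps, Python scripts to look and compute and a shell command to move; the robot and the scene stay as the last step left them, time stands still between calls to the robot, and variables do not carry over. Pictures are saved under pics/ and viewed, at most 10 in all, crops included, and the job is handed in when it is done.

```bash
ls; mkdir -p pics; cat > h.py <<'E'
import numpy as np, cv2
from rig import readout, cams, order, ctrl
from scipy.spatial.transform import Rotation as R
def q2R(q): return R.from_quat([q[1],q[2],q[3],q[0]])
def camT(n):
    c=cams.calibration(n); a=np.array(c["attitude"],float)
    Rm=q2R(a).as_matrix() if a.size==4 else a.reshape(3,3)
    return c,Rm,np.array(c["position"],float)
def ray(n,uv):
    c,Rm,p=camT(n); d=Rm@np.array([(uv[0]-c["cx"])/c["fx"],(uv[1]-c["cy"])/c["fy"],1.]); return p,d
def deproj(n,uv,z): p,d=ray(n,uv); return p+d*z
def tri(n1,u1,n2,u2):
    p,d=ray(n1,u1);q,e=ray(n2,u2)
    s=np.linalg.lstsq(np.c_[d,-e],q-p,rcond=None)[0]; a=p+s[0]*d;b=q+s[1]*e
    return (a+b)/2,np.linalg.norm(a-b)
def proj(n,X):
    c,Rm,p=camT(n); v=Rm.T@(np.array(X)-p); return [c["fx"]*v[0]/v[2]+c["cx"],c["fy"]*v[1]/v[2]+c["cy"]]
E
python3 - <<'E'
from h import *
np.set_printoptions(precision=1,suppress=True)
s=readout.sense(); print({k:np.round(v,3) for k,v in s.items()})
ims={n:cams.capture(n) for n in("side","top")}
for n in ims:
    cv2.imwrite(f"pics/{n}0.png",ims[n][0][:,:,::-1]); print(n,cams.calibration(n))
pts={}
for t in ("lever_pivot","lever_grip","bolt_seat","stand","collar","solvent","spanner","tape"):
    for n in ims:
        r=cams.spot_point(t,n)[:2]
        pts[t,n]=r[0]["uv"] if r else None
        print(t,n,[(np.round(x["uv"],1),round(x["p"],2)) for x in r])
    if pts[t,"side"] is not None and pts[t,"top"] is not None: print("  ->",tri("side",pts[t,"side"],"top",pts[t,"top"]))
E
```

```text
pics
{'time_s': np.float64(0.0), 'joints': array([-1.3,  0.3,  1.5, -0. ,  1.3, -0.2]), 'dq': array([ 0.,  0.,  0., -0., -0.,  0.]), 'tau': array([ -0. , -41.2, -26. ,  -0. ,   0. ,   0. ]), 'eef_pos': array([ 231. , -471.2,  303.3]), 'ee_rot': array([-0. ,  1. ,  0.2, -0. ]), 'force': array([-0.5,  0.2,  0.2]), 'wrist_torque': array([-0., -0., -0.]), 'grip_force': np.float64(0.0), 'grip_width': np.float64(0.997)}
side {'fx': 508.7083285103701, 'fy': 508.7083285103701, 'cx': 326.9112009426, 'cy': 244.1249265202414, 'position': array([114.1, 561.6, 838.3]), 'attitude': array([ 0.1, -0.3,  0.9, -0.4])}
top {'fx': 509.03559134355964, 'fy': 509.03559134355964, 'cx': 320.939205872655, 'cy': 241.4573361520381, 'position': array([ 413.3,  -25.8, 1370.6]), 'attitude': array([ 0. , -0.7,  0.7, -0. ])}
lever_pivot side [(array([311.2, 278.7]), 0.79)]
lever_pivot top [(array([289.9, 244.2]), 0.55)]
  -> (array([496.4,  69.1, 144.3]), np.float64(3.91804136741587))
lever_grip side [(array([308.7, 258.8]), 0.64)]
lever_grip top [(array([466.4, 273.1]), 0.41), (array([290.6, 243.2]), 0.37)]
  -> (a
[... 357 characters left out ...]
9.5]), 0.66)]
  -> (array([498.6,  72. ,   4.9]), np.float64(16.655780660917106))
collar side [(array([269.1, 331.1]), 0.8)]
collar top [(array([270.7, 228.8]), 0.49)]
  -> (array([550.7, 132.6,   9.3]), np.float64(2.185606447785306))
solvent side [(array([187.6, 414.2]), 0.8)]
solvent top [(array([193. , 230.1]), 0.7)]
  -> (array([553. , 346.7,  -0. ]), np.float64(6.177410669537775))
spanner side [(array([444.5, 222.4]), 0.91)]
spanner top [(array([464.6, 274. ]), 0.93)]
  -> (array([ 421.7, -386.3,   -4.5]), np.float64(1.766567039243081))
tape side [(array([407.9, 203.1]), 0.65)]
tape top [(array([463.4, 231.2]), 0.56)]
  -> (array([ 532.5, -387. ,    3.2]), np.float64(6.856961004228626))
```

```bash
python3 - <<'E'
import cv2,numpy as np
a=cv2.imread("pics/side0.png");b=cv2.imread("pics/top0.png")
A=cv2.resize(a[200:360,200:400],None,fx=4,fy=4)[:600]
cv2.imwrite("pics/sc.png",cv2.resize(a[200:350,210:410],(800,600),interpolation=2))
cv2.imwrite("pics/tc.png",cv2.resize(b[170:320,190:390],(800,600),interpolation=2))
E
```

```text
(no output)
```

View pics/sc.png

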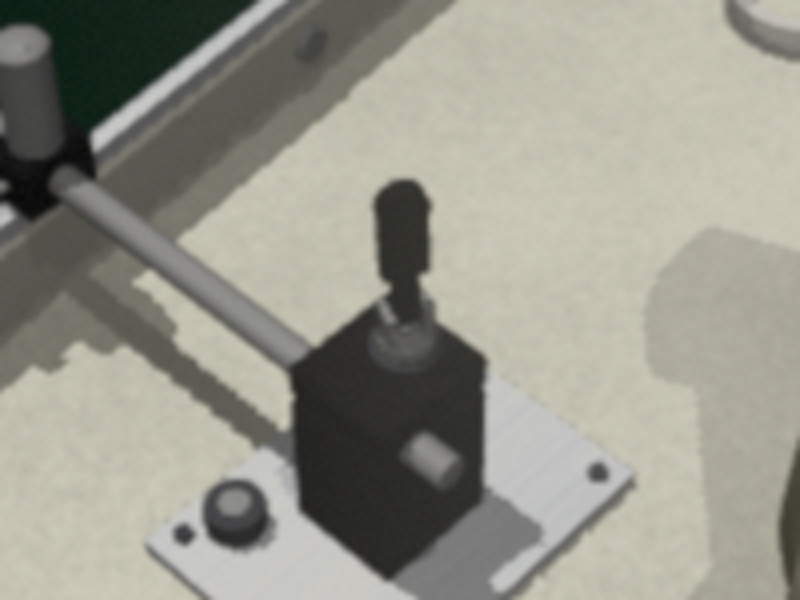

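View pics/tc.png

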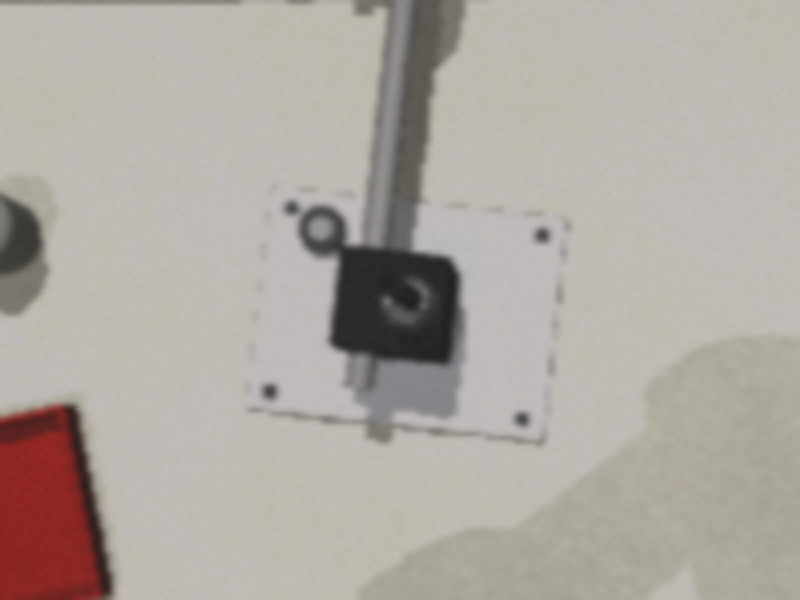

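View pics/top0.png

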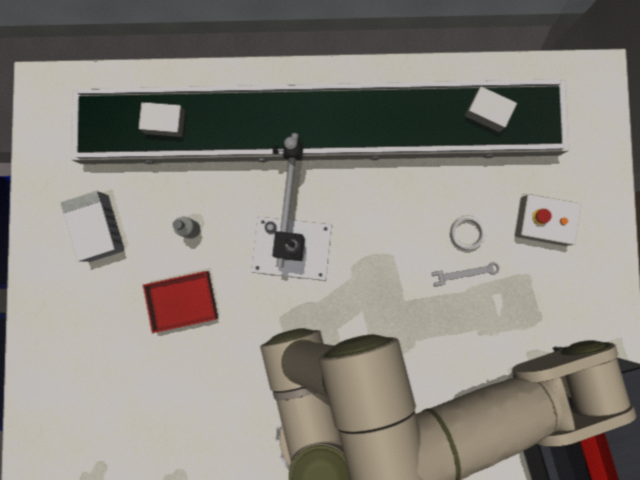

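The side crop shows the upright lever near crop (405,230), full-image (311,257), its wide face roughly towards the camera. The top crop shows it over the block at crop (405,295), full-image (291,244). The collar is at the block's +y side and well clear of the lever, and the rod runs towards the conveyor.

```bash
python3 - <<'E'
from h import *
np.set_printoptions(precision=2,suppress=True)
for n in("side","top"):
    im,dep=cams.capture(n)
    for t in("lever","lever_grip","lever_pivot"):
        r=cams.trace(t,n)
        print(n,t,[(np.round(x["bbox"]),round(x["p"],2),int(x["pixels"].sum())) for x in r[:2]])
        if not r: continue
        v,u=np.nonzero(r[0]["pixels"]&(dep>0)); P=np.array([deproj(n,(a,b),dep[b,a]) for a,b in zip(u,v)])
        if len(P)<10: continue
        P=P[(P[:,2]>168)&(P[:,2]<230)&(np.hypot(P[:,0]-495,P[:,1]-69)<40)]
        if len(P)<8: continue
        c=np.median(P,0); w,V=np.linalg.eigh(np.cov(P[:,:2].T))
        print("  n",len(P),"med",c,"zr",P[:,2].min(),P[:,2].max(),"sd",np.sqrt(w),"major yaw deg",np.degrees(np.arctan2(V[1,1],V[0,1])))
    if n=="top":
        g=im[225:262,270:312].astype(int).sum(2)//3
        print("\n".join(" ".join(f"{x:3d}" for x in row) for row in g[8:30,8:34]))
# pivot ray/seat
print(ray("side",(311,258)))
s=readout.sense(); print(q2R(s["ee_rot"]).as_matrix())
E
```

```text
side lever [(array([304., 243., 319., 283.]), 0.59, 424)]
  n 327 med [495.78  70.18 200.89] zr 168.77996332703162 223.69245373920705 sd [2.83 6.78] major yaw deg 52.49153054405724
side lever_grip [(array([303., 246., 318., 281.]), 0.61, 371)]
  n 286 med [495.73  70.29 202.57] zr 168.77996332703162 223.69245373920705 sd [2.84 5.94] major yaw deg 52.296414891036505
side lever_pivot [(array([303., 245., 321., 292.]), 0.67, 620)]
  n 327 med [495.78  70.18 200.89] zr 168.77996332703162 223.69245373920705 sd [2.83 6.78] major yaw deg 52.49153054405724
top lever [(array([284., 237., 297., 248.]), 0.41, 51)]
  n 50 med [497.62  65.97 220.66] zr 176.0033713544576 229.26714679394422 sd [3.16 6.36] major yaw deg 58.136071333183175
top lever_grip [(array([285., 238., 293., 249.]), 0.6, 49)]
  n 48 med [497.5   65.97 220.66] zr 176.0033713544576 229.26714679394422 sd [3.11 6.16] major yaw deg 57.40351126205615
top lever_pivot [(array([285., 237., 299., 249.]), 0.54, 110)]
  n 59 med [497.4   64.05 220.51] zr 176.0033713544576 229.26714679394422 sd [3.51 6.48] major yaw deg 60.445305411234735
 
[... 1714 characters left out ...]
  88  87  83  73  61  54  49  45  43  40  35  39  58
 43  43  42  41  42  42  43  45  52  61  66  70  78  83  81  73  60  53  51  44  42  41  37  35  41  62
 43  43  43  43  42  43  42  44  46  49  52  55  55  61  62  59  53  46  45  42  41  41  39  36  44  68
 43  42  43  44  42  42  42  43  42  42  44  46  45  47  49  48  46  42  40  42  41  40  38  38  45  74
 41  41  42  42  42  42  43  42  43  45  41  41  37  38  40  40  42  39  36  37  40  42  39  36  46  78
 42  43  44  42  44  42  43  42  43  43  41  40  39  37  39  39  38  37  37  38  40  39  37  34  49  81
(array([114.09, 561.56, 838.3 ]), array([ 0.43, -0.55, -0.72]))
[[ 0.9   0.44 -0.  ]
 [ 0.44 -0.9   0.  ]
 [ 0.   -0.   -1.  ]]
```

Careful with the scale: shifts go in shares of 0.4 m and turns go in shares of 2 pi rad. That gives: 318 mm / 400 = 0.795, 278 mm / 400 = 0.695, -1.2 rad / 6.2832 = -0.191.

```bash
cat >> h.py <<'E'
def go(X,yaw=None):
    s=readout.sense(); Rm=q2R(s["ee_rot"]).as_matrix(); y=np.degrees(np.arctan2(Rm[1,1],Rm[0,1]))
    print("q",np.round(s["joints"],2),"pos",np.round(s["eef_pos"],1),"yawY",round(y,1),"axis",np.round(Rm[:,2],3),"F",np.round(s["force"],1),"M",np.round(s["wrist_torque"],3),"grip",round(float(s["grip_width"]),3),round(float(s["grip_force"]),1),"t",s["time_s"])
    if X is not None: print("shift",np.round(Rm.T@(np.array(X)-s["eef_pos"]),1))
    if yaw is not None: print("rz",np.round(np.radians((y-yaw+180)%360-180),3),"(mod 2pi)")
E
python3 -m handwheel '[[0.1, -0.075, -0.075, 0, 0, -0.0239], [0.2, -0.1525, -0.075, 0, 0, -0.0477], [0.2975, -0.2275, -0.075, 0, 0, -0.0716], [0.3975, -0.305, -0.075, 0, 0, -0.0955], [0.4975, -0.38, -0.075, 0, 0, -0.1194], [0.5975, -0.4575, -0.075, 0, 0, -0.1432], [0.695, -0.5325, -0.075, 0, 0, -0.1671], [0.795, -0.61, -0.075, 0, 0, -0.191]]' 1.0
python3 -c "
from h import *
go([498,67.5,330],145)"
```

```text
time_s: 2.1
eef_pos: [406.1, -117.6, 334.2]
ee_rot: [0.0, 0.674, 0.739, 0.0]
force: [1.4, -0.8, 0.0]
grip_width: 0.999
grip_force: 0.0
q [-0.56  0.06  1.73  0.    1.36 -0.65] pos [ 406.1 -117.6  334.2] yawY 5.2 axis [ 0.001 -0.    -1.   ] F [ 1.4 -0.8  0. ] M [-0.031 -0.022 -0.031] grip 0.999 0.0 t 2.1
shift [176.  108.3   4.2]
rz -2.44 (mod 2pi)
```

To row units: 176 mm / 400 = 0.44, 140 mm / 400 = 0.35, -1.2 rad / 6.2832 = -0.191.

```bash

python3 -m handwheel '[[0.0875, 0.055, 0.01, 0, 0, -0.0239], [0.175, 0.1075, 0.01, 0, 0, -0.0477], [0.2625, 0.1625, 0.01, 0, 0, -0.0716], [0.35, 0.2175, 0.01, 0, 0, -0.0955], [0.44, 0.27, 0.01, 0, 0, -0.1194], [0.44, 0.27, 0.01, 0, 0, -0.1432], [0.44, 0.27, 0.01, 0, 0, -0.1671], [0.44, 0.27, 0.01, 0, 0, -0.191]]'
python3 -m handwheel '[[0, 0, 0, 0, 0, -0.0239], [0, 0, 0, 0, 0, -0.0477], [0, 0, 0, 0, 0, -0.0716], [0, 0, 0, 0, 0, -0.0955], [0, 0, 0, 0, 0, -0.1194], [0, 0, 0, 0, 0, -0.1432], [0, 0, 0, 0, 0, -0.1671], [0, 0, 0, 0, 0, -0.191]]' >/dev/null
python3 -m handwheel '[[0, 0, 0, 0, 0, 0], [0, 0, 0, 0, 0, 0]]' > /dev/null
python3 -c "
from h import *
go([498,67.5,256],145)"
```

```text
time_s: 2.9
eef_pos: [498.4, 65.3, 329.8]
ee_rot: [-0.0, 0.139, 0.99, -0.0]
force: [0.9, 0.1, -0.6]
grip_width: 1.003
grip_force: 0.0
q [-0.1   0.24  1.52  0.    1.38 -2.58] pos [498.3  64.9 329.9] yawY 142.1 axis [ 0.  0. -1.] F [-0.  -0.5 -0.6] M [-0.051 -0.028  0.003] grip 0.998 0.0 t 3.9
shift [-1.8  1.8 73.9]
rz -0.05 (mod 2pi)
```

To row units: 78 mm / 400 = 0.195, 55 mm / 400 = 0.1375, -0.05 rad / 6.2832 = -0.008.

```bash

python3 -m handwheel '[[-0.005, 0.005, 0.0625, 0, 0, -0.008], [-0.005, 0.005, 0.1375, 0, 0, -0.008], [-0.005, 0.005, 0.195, 0, 0, -0.008], [-0.005, 0.005, 0.195, 0, 0, -0.008]]'
python3 -c "
from h import *
go([498,67.5,252],145)
im,d=cams.capture('side');cv2.imwrite('pics/g1.png',cv2.resize(im[170:320,210:410],(800,600),interpolation=2)[:,:,::-1])"
```

```text
time_s: 4.3
eef_pos: [497.0, 67.8, 249.4]
ee_rot: [-0.002, -0.462, 0.887, 0.002]
force: [0.4, -0.4, 0.6]
grip_width: 0.999
grip_force: 0.0
q [-0.1   0.31  1.64  0.    1.19 -2.63] pos [497.   67.8 249.4] yawY 145.1 axis [-0.006  0.001 -1.   ] F [ 0.4 -0.4  0.6] M [ 0.005 -0.038 -0.082] grip 0.999 0.0 t 4.3
shift [-0.4 -1.  -2.6]
rz 0.001 (mod 2pi)
```

View pics/g1.png

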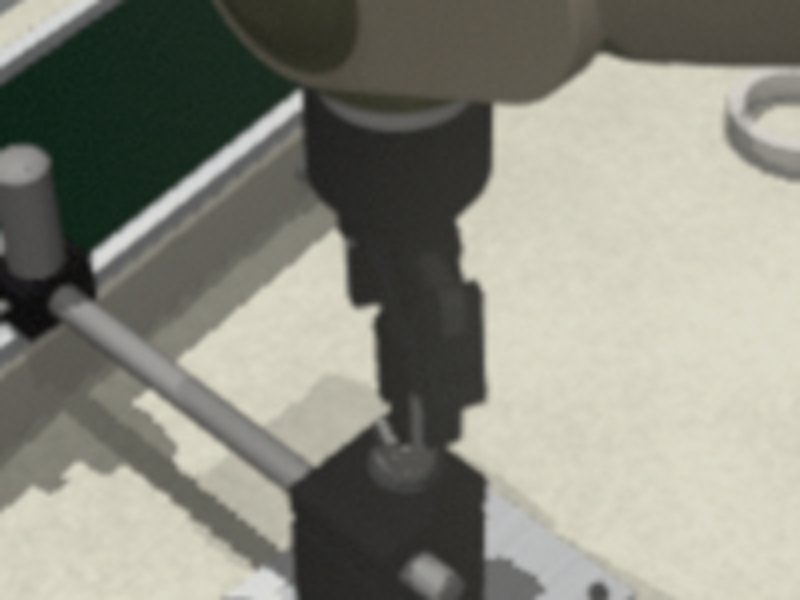

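The fingers straddle the lever, near and far side as seen from the camera, around crop (430,350). Next I close the gripper.

```bash

python3 -m handwheel '[[0, 0, 0, 0, 0, 0], [0, 0, 0, 0, 0, 0], [0, 0, 0, 0, 0, 0], [0, 0, 0, 0, 0, 0], [0, 0, 0, 0, 0, 0], [0, 0, 0, 0, 0, 0], [0, 0, 0, 0, 0, 0], [0, 0, 0, 0, 0, 0]]' 0.0 40
python3 -c "
from h import *
go(None)"
```

```text
time_s: 5.15
eef_pos: [498.3, 67.7, 252.4]
ee_rot: [0.001, -0.464, 0.886, -0.0]
force: [1.3, -0.8, 5.5]
grip_width: 0.109
grip_force: 45.2
q [-0.1   0.31  1.64  0.    1.19 -2.63] pos [498.3  67.7 252.4] yawY 145.2 axis [ 0.001 -0.    -1.   ] F [ 1.3 -0.8  5.5] M [ 0.09  -0.184  0.055] grip 0.109 45.2 t 5.15
```

To row units: 0.6 rad / 6.2832 = 0.0955.

```bash

python3 -m handwheel '[[0, 0, 0, 0, 0, 0.0159], [0, 0, 0, 0, 0, 0.0318], [0, 0, 0, 0, 0, 0.0477], [0, 0, 0, 0, 0, 0.0637], [0, 0, 0, 0, 0, 0.0796], [0, 0, 0, 0, 0, 0.0955]]' >/dev/null
python3 -c "
from h import *
go(None)"
python3 -m handwheel '[[0, 0, 0.0005, 0, 0, 0.008], [0, 0, 0.0005, 0, 0, 0.0159], [0, 0, 0.0005, 0, 0, 0.0239], [0, 0, 0.0005, 0, 0, 0.0318]]' >/dev/null
python3 -c "
from h import *
go(None)"
python3 -m handwheel '[[0, 0, 0, 0, 0, 0.008], [0, 0, 0, 0, 0, 0.0159], [0, 0, 0, 0, 0, 0.0159]]' >/dev/null
python3 -c "
from h import *
go(None)"
```

```text
q [-0.1   0.31  1.64 -0.    1.19 -2.03] pos [498.7  67.  252.3] yawY 110.6 axis [ 0.003 -0.002 -1.   ] F [ 5.2 -5.8  1.7] M [-0.931 -0.86   0.075] grip 0.112 44.8 t 5.75
q [-0.1   0.31  1.64 -0.    1.19 -1.83] pos [498.7  66.7 252.2] yawY 99.3 axis [ 0.003 -0.003 -1.   ] F [ 4.  -7.6  2.7] M [-1.204 -0.757  0.06 ] grip 0.111 44.9 t 6.15
q [-0.1   0.31  1.64 -0.    1.19 -1.73] pos [498.7  66.5 252.2] yawY 93.6 axis [ 0.003 -0.003 -1.   ] F [ 3.2 -8.4  2.8] M [-1.359 -0.735  0.039] grip 0.109 44.9 t 6.45
```

To row units: 0.1 rad / 6.2832 = 0.0159.

```bash

python3 -m handwheel '[[0, 0, 0, 0, 0, 0], [0, 0, 0, 0, 0, 0], [0, 0, 0, 0, 0, 0], [0, 0, 0, 0, 0, 0]]' 0.35 40 >/dev/null
python3 -c "
from h import *
go(None)"
python3 -m handwheel '[[0, 0, 0, 0, 0, 0], [0, 0, 0, 0, 0, 0], [0, 0, 0, 0, 0, 0], [0, 0, 0, 0, 0, 0], [0, 0, 0, 0, 0, 0]]' 0.0 40 >/dev/null
python3 -c "
from h import *
go(None)"
python3 -m handwheel '[[0, 0, 0, 0, 0, 0.008], [0, 0, 0, 0, 0, 0.0159], [0, 0, 0, 0, 0, 0.0159]]' >/dev/null
python3 -c "
from h import *
go(None)"
python3 -m handwheel '[[0, 0, 0, 0, 0, 0.008], [0, 0, 0, 0, 0, 0.0159], [0, 0, 0, 0, 0, 0.0159]]' >/dev/null
python3 -c "
from h import *
go(None)"
```

```text
q [-0.1   0.31  1.64  0.    1.19 -1.73] pos [497.8  67.9 251.5] yawY 93.7 axis [-0.001  0.    -1.   ] F [0.2 0.3 0.2] M [ 0.015 -0.014  0.06 ] grip 0.347 0.0 t 6.85
q [-0.1   0.31  1.64 -0.    1.19 -1.73] pos [498.   66.8 251.8] yawY 93.7 axis [-0.    -0.002 -1.   ] F [-0.3 -7.   1.4] M [-1.194  0.178  0.037] grip 0.115 41.1 t 7.35
q [-0.1   0.31  1.64 -0.    1.19 -1.63] pos [498.   66.7 251.8] yawY 87.9 axis [ 0.    -0.003 -1.   ] F [ 0.  -7.9  0.9] M [-1.29   0.093  0.071] grip 0.111 41.1 t 7.65
q [-0.1   0.31  1.64 -0.    1.19 -1.53] pos [498.   66.7 251.8] yawY 82.2 axis [ 0.    -0.003 -1.   ] F [-0.8 -7.7  0.1] M [-1.301  0.097  0.07 ] grip 0.106 41.1 t 7.95
```

To row units: -1.5 mm / 400 = -0.0038, 0.1 rad / 6.2832 = 0.0159.

```bash

python3 -m handwheel '[[0, -0.0038, 0, 0, 0, 0], [0, -0.0038, 0, 0, 0, 0.008], [0, -0.0038, 0, 0, 0, 0.0159], [0, -0.0038, 0, 0, 0, 0.0159]]' >/dev/null
python3 -c "
from h import *
go(None)"
for i in 1 ; do python3 -m handwheel '[[0, 0, 0, 0, 0, 0]]'>/dev/null; done
python3 -c "
from h import *
go(None)"
python3 -m handwheel '[[0, 0, 0, 0, 0, 0.008], [0, 0, 0, 0, 0, 0.0159], [0, 0, 0, 0, 0, 0.0159]]' >/dev/null
python3 -c "
from h import *
go(None)"
```

```text
q [-0.1   0.31  1.64 -0.    1.19 -1.44] pos [497.9  66.1 251.8] yawY 76.5 axis [ 0.001 -0.001 -1.   ] F [ 0.7 -2.3 -0.6] M [-0.513 -0.23   0.226] grip 0.113 41.3 t 8.35
q [-0.1   0.31  1.64 -0.    1.19 -1.44] pos [497.9  66.1 251.8] yawY 76.6 axis [ 0.001 -0.    -1.   ] F [ 1.4 -2.8  0.5] M [-0.572 -0.237  0.187] grip 0.111 41.3 t 8.45
q [-0.1   0.31  1.64 -0.    1.19 -1.34] pos [497.9  66.  251.8] yawY 70.8 axis [ 0.001 -0.001 -1.   ] F [ 2.1 -4.1  0.4] M [-0.773 -0.275  0.3  ] grip 0.111 41.3 t 8.75
```

To row units: 0.08 rad / 6.2832 = 0.0127.

```bash

python3 -m handwheel '[[0, 0, 0, 0, 0, 0.0064], [0, 0, 0, 0, 0, 0.0127], [0, 0, 0, 0, 0, 0.0127]]' >/dev/null
python3 -c "
from h import *
go(None)"
python3 -m handwheel '[[0, 0, 0, 0, 0, 0.0127], [0, 0, 0, 0, 0, 0.0127]]' >/dev/null
python3 -c "
from h import *
go(None)"
```

```text
q [-0.1   0.31  1.64 -0.    1.19 -1.26] pos [497.9  66.  251.8] yawY 66.3 axis [ 0.001 -0.001 -1.   ] F [ 1.4 -5.4  0.1] M [-0.908 -0.345  0.348] grip 0.11 41.5 t 9.05
q [-0.1   0.31  1.64 -0.    1.19 -1.18] pos [497.9  65.9 251.8] yawY 61.6 axis [ 0.001 -0.001 -1.   ] F [ 1.4 -5.5  0.3] M [-1.007 -0.401  0.41 ] grip 0.108 41.5 t 9.25
```

To row units: -150 mm / 400 = -0.375, -120 mm / 400 = -0.3.

```bash

python3 -m handwheel '[[0, 0, 0, 0, 0, 0], [0, 0, 0, 0, 0, 0], [0, 0, 0, 0, 0, 0]]' >/dev/null
python3 -c "
from h import *
go(None)"
python3 -m handwheel '[[0, 0, 0, 0, 0, 0], [0, 0, 0, 0, 0, 0], [0, 0, 0, 0, 0, 0], [0, 0, 0, 0, 0, 0], [0, 0, 0, 0, 0, 0]]' 1.0 >/dev/null
python3 -m handwheel '[[0, 0, -0.1, 0, 0, 0], [0, 0, -0.2, 0, 0, 0], [0, 0, -0.3, 0, 0, 0], [0, 0, -0.375, 0, 0, 0], [0, 0, -0.375, 0, 0, 0]]' 1.0 >/dev/null
python3 - <<'E'
from h import *
np.set_printoptions(precision=2,suppress=True)
go(None)
n="side"; im,dep=cams.capture(n)
cv2.imwrite('pics/r1.png',cv2.resize(im[200:350,210:410],(800,600),interpolation=2)[:,:,::-1])
for t in("lever","lever_grip","lever_pivot"):
    r=cams.trace(t,n)
    if not r: continue
    v,u=np.nonzero(r[0]["pixels"]&(dep>0)); P=np.array([deproj(n,(a,b),dep[b,a]) for a,b in zip(u,v)])
    P=P[(P[:,2]>168)&(P[:,2]<230)&(np.hypot(P[:,0]-497,P[:,1]-67)<30)]
    w,V=np.linalg.eigh(np.cov(P[:,:2].T))
    print(t,r[0]["p"],len(P),np.median(P,0),np.sqrt(w),np.degrees(np.arctan2(V[1,1],V[0,1])),P[:,2].max())
    for a,b in((170,190),(200,222)):
        q=P[(P[:,2]>a)&(P[:,2]<b)]; print("   ",a,len(q),q.mean(0) if len(q) else 0)
E
```

```text
q [-0.1   0.31  1.64 -0.    1.19 -1.18] pos [497.9  65.9 251.8] yawY 61.8 axis [ 0.    -0.001 -1.   ] F [ 2.3 -5.4  0.5] M [-0.971 -0.365  0.473] grip 0.113 41.4 t 9.55
q [-0.1   0.21  1.37  0.    1.55 -1.18] pos [498.2  66.3 405.7] yawY 61.6 axis [ 0.01 -0.   -1.  ] F [ 0.6 -0.4 -0.2] M [ 0.01 -0.05 -0.01] grip 0.996 0.0 t 10.55
lever 0.88 289 [492.99  72.41 200.88] [2.53 6.9 ] -175.73055879486415 223.86292876494826
    170 85 [493.12  72.2  180.62]
    200 136 [493.21  71.22 212.23]
lever_grip 0.82 282 [492.93  72.43 200.67] [2.27 6.87] -174.80800789544372 223.86292876494826
    170 85 [493.12  72.2  180.62]
    200 131 [493.02  71.44 211.97]
lever_pivot 0.68 291 [492.95  72.4  201.05] [2.61 6.92] -175.1011997754702 223.86292876494826
    170 85 [493.12  72.2  180.62]
    200 138 [493.09  71.1  212.2 ]
```

View pics/r1.png

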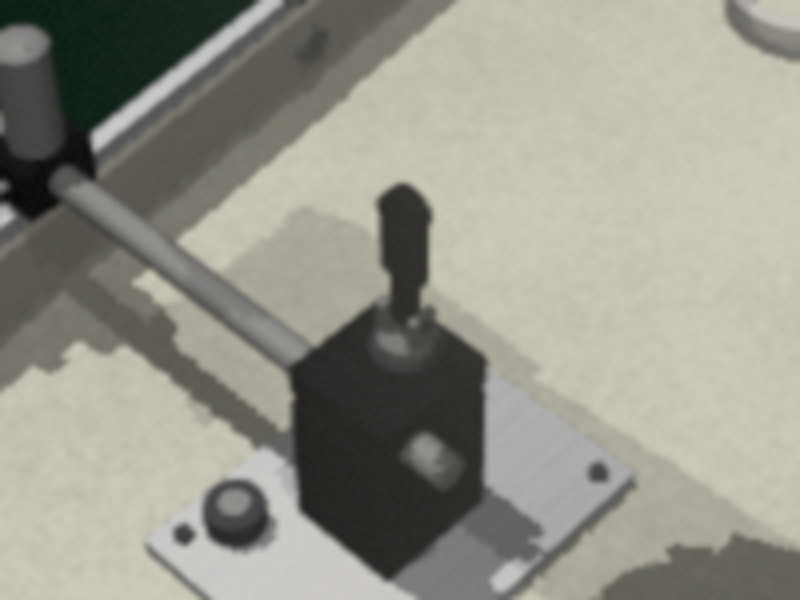

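The side view shows the lever still upright at crop (405,240), turned relative to before. I'm simulating the view to correct the yaw bias of my principal-axis fit.

```bash
python3 - <<'E'
import numpy as np
cam=np.radians(128); c=np.array([np.cos(cam),np.sin(cam)]);l=np.array([-c[1],c[0]])
rng=np.random.default_rng(0)
for p in range(-40,80,8):
    a=np.radians(p);e=np.array([np.cos(a),np.sin(a)]);f=np.array([-e[1],e[0]])
    P=[]
    for n,t,h,w in((e,f,12,10),(-e,f,12,10),(f,e,5,24),(-f,e,5,24)):
        k=n@c
        if k>0:
            s=rng.uniform(-w/2,w/2,int(300*w*k)); P.append(n*h+s[:,None]*t)
    P=np.vstack(P)+rng.normal(0,1.5,(sum(map(len,P)),1))*c
    w,V=np.linalg.eigh(np.cov(P.T)); print(p,np.round(np.degrees(np.arctan2(V[1,1],V[0,1]))%180,1),np.round(np.sqrt(w),1),np.round(P.mean(0),1))
E
```

```text
-40 156.8 [2.7 7.4] [-5.   6.4]
-32 163.0 [2.6 8.1] [-4.1  5.3]
-24 169.8 [2.6 8.2] [-3.7  4.7]
-16 176.4 [2.6 8.3] [-3.2  4.2]
-8 3.0 [2.6 8.3] [-3.1  4. ]
0 10.4 [2.5 8. ] [-3.   3.7]
8 16.6 [2.4 7.9] [-3.   3.7]
16 23.0 [2.3 7.8] [-2.9  3.6]
24 29.2 [2.2 7.5] [-2.9  3.7]
32 34.3 [1.8 7.2] [-3.   3.8]
40 39.1 [1.6 7.1] [-3.   3.9]
48 43.8 [2.  7.3] [-2.9  3.7]
56 50.1 [2.2 7.6] [-2.8  3.7]
64 56.0 [2.4 7.9] [-2.9  3.6]
72 62.8 [2.5 8. ] [-2.9  3.8]
```

To row units: 154 mm / 400 = 0.385, 120 mm / 400 = 0.3, -0.32 rad / 6.2832 = -0.0509.

```bash

python3 -m handwheel '[[0, 0, 0.1, 0, 0, -0.0239], [0, 0, 0.2, 0, 0, -0.0477], [0, 0, 0.3, 0, 0, -0.0509], [0, 0, 0.385, 0, 0, -0.0509], [0, 0, 0.385, 0, 0, -0.0509], [0, 0, 0.385, 0, 0, -0.0509]]' 1.0 >/dev/null
python3 -c "
from h import *
go([497.5,67,252],80)
print(ctrl.tip_extent)"
```

```text
q [-0.1   0.32  1.65  0.    1.18 -1.5 ] pos [497.9  66.2 248.1] yawY 79.9 axis [-0.001  0.    -1.   ] F [-0.2 -0.1  0.3] M [-0.012  0.004  0.02 ] grip 1.0 0.0 t 11.35
shift [ 0.5  0.7 -3.9]
rz -0.001 (mod 2pi)
72.6
```

To row units: -60 mm / 400 = -0.15, -56 mm / 400 = -0.14.

```bash

python3 -m handwheel '[[0.0013, -0.0375, -0.01, 0, 0, 0], [0.0013, -0.075, -0.01, 0, 0, 0], [0.0013, -0.095, -0.01, 0, 0, 0], [0.0013, -0.1075, -0.01, 0, 0, 0], [0.0013, -0.12, -0.01, 0, 0, 0], [0.0013, -0.13, -0.0075, 0, 0, 0], [0.0013, -0.14, -0.005, 0, 0, 0], [0.0013, -0.15, -0.0025, 0, 0, 0]]' 1.0 
python3 - <<'E'
from h import *
go(None)
im,dep=cams.capture("side")
cv2.imwrite('pics/f1.png',cv2.resize(im[200:350,210:410],(800,600),interpolation=2)[:,:,::-1])
E
```

```text
time_s: 12.15
eef_pos: [487.9, 7.8, 250.5]
ee_rot: [0.003, 0.088, 0.996, 0.001]
force: [4.2, 5.1, 3.3]
grip_width: 1.0
grip_force: 3.3
q [-0.23  0.28  1.69  0.    1.17 -1.62] pos [487.9   7.8 250.5] yawY 79.9 axis [ 0.005  0.001 -1.   ] F [4.2 5.1 3.3] M [ 1.028 -0.804 -0.13 ] grip 1.0 3.3 t 12.15
```

View pics/f1.png

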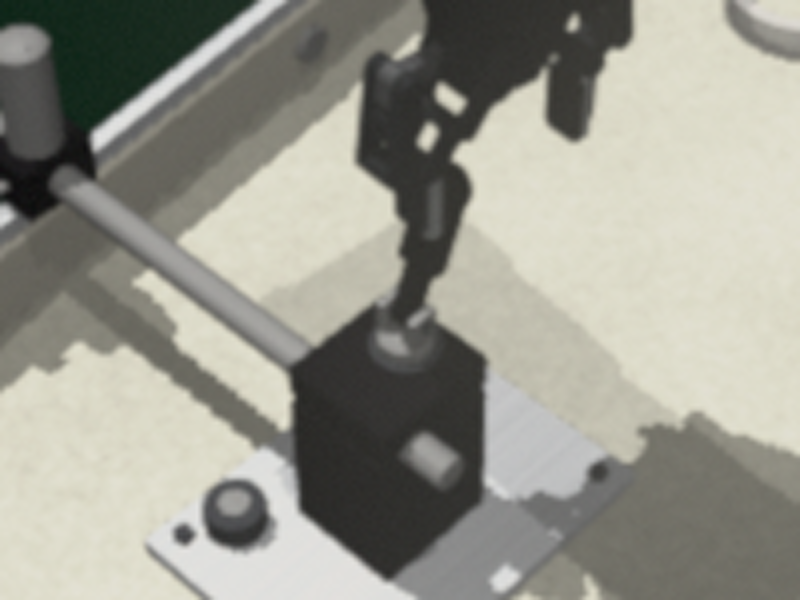

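The side view shows the lever leaning in the fold direction, blade at crop (435,215), with the finger behind it. I'm checking the fold azimuth from depth.

```bash
python3 - <<'E'
from h import *
np.set_printoptions(precision=1,suppress=True)
im,dep=cams.capture("side"); n="side"
r=cams.trace("lever",n)
for x in r[:1]:
    v,u=np.nonzero(x["pixels"]&(dep>0)); P=np.array([deproj(n,(a,b),dep[b,a]) for a,b in zip(u,v)])
    print(x["p"],x["bbox"])
    P=P[np.hypot(P[:,0]-490,P[:,1]-50)<60]
    for a in range(150,230,10):
        q=P[(P[:,2]>a)&(P[:,2]<=a+10)]
        if len(q)>3: print(a,len(q),np.median(q,0))
    P=P[P[:,2]>168]; w,V=np.linalg.eigh(np.cov(P.T)); print("axes",V.T,np.sqrt(w))
E
```

```text
0.57 [308.6, 240.3, 328.3, 286.1]
150 34 [493.7  67.5 155.4]
160 35 [494.9  63.2 164.8]
170 58 [493.3  58.9 175.3]
180 50 [487.8  55.4 183.1]
190 23 [484.   48.4 195.1]
200 39 [483.4  44.7 205.8]
210 36 [488.3  40.1 213.8]
axes [[-0.   0.9  0.4]
 [-1.   0.  -0.2]
 [-0.2 -0.5  0.9]] [ 2.4  5.6 17.4]
```

To row units: 27 mm / 400 = 0.0675, 24 mm / 400 = 0.06.

```bash

python3 -m handwheel '[[0, -0.015, 0.01, 0, 0, 0], [0, -0.025, 0.0225, 0, 0, 0], [0, -0.0375, 0.035, 0, 0, 0], [0, -0.045, 0.0475, 0, 0, 0], [0, -0.0525, 0.06, 0, 0, 0], [0, -0.055, 0.0675, 0, 0, 0], [0, -0.055, 0.0675, 0, 0, 0]]' 
python3 - <<'E'
from h import *
np.set_printoptions(precision=1,suppress=True)
go(None)
im,dep=cams.capture("side")
cv2.imwrite('pics/f2.png',cv2.resize(im[200:350,210:410],(800,600),interpolation=2)[:,:,::-1])
E
```

```text
time_s: 13.0
eef_pos: [484.3, -14.9, 223.7]
ee_rot: [0.003, 0.088, 0.996, -0.001]
force: [1.7, -1.3, 6.6]
grip_width: 0.998
grip_force: 3.0
q [-0.3  0.3  1.7 -0.   1.1 -1.7] pos [484.3 -14.9 223.7] yawY 79.9 axis [ 0. -0. -1.] F [ 1.7 -1.3  6.6] M [ 0.  -0.3 -0.1] grip 0.998 3.0 t 13.0
```

View pics/f2.png

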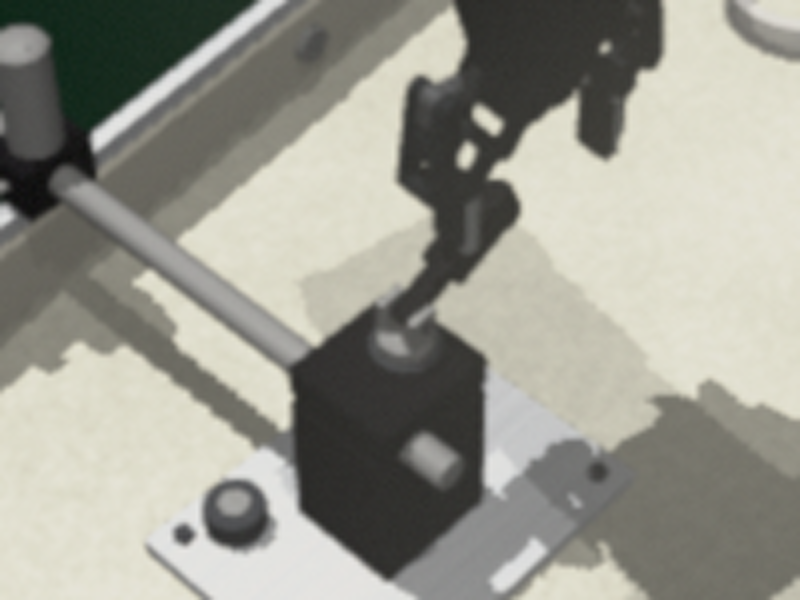

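The lever is about 60° folded, with the finger on its upper face around crop (470,220), and the force is as expected. I'm pressing it on down.

To row units: 13 mm / 400 = 0.0325, 11 mm / 400 = 0.0275.

```bash

python3 -m handwheel '[[0, -0.005, 0.01, 0, 0, 0], [0, -0.0075, 0.02, 0, 0, 0], [0, -0.01, 0.0275, 0, 0, 0], [0, -0.01, 0.0325, 0, 0, 0], [0, -0.01, 0.0325, 0, 0, 0]]' >/dev/null
python3 -c "
from h import *
go(None)"
python3 -m handwheel '[[0, 0, 0.0025, 0, 0, 0], [0, 0, 0.005, 0, 0, 0], [0, 0, 0.005, 0, 0, 0]]' >/dev/null
python3 -c "
from h import *
go(None)"
```

```text
q [-0.28  0.32  1.75 -0.    1.07 -1.68] pos [483.8 -19.  210.8] yawY 79.9 axis [ 0.006 -0.002 -1.   ] F [ 2.1 -3.3  8.1] M [-0.184 -0.433 -0.104] grip 1.003 3.6 t 13.55
q [-0.28  0.32  1.75 -0.    1.06 -1.68] pos [483.8 -19.2 209.1] yawY 79.9 axis [ 0.006 -0.003 -1.   ] F [ 1.9 -5.   9.1] M [-0.332 -0.358 -0.117] grip 0.997 4.6 t 13.85
```

To row units: 2 mm / 400 = 0.005, 1 mm / 400 = 0.0025.

```bash

python3 -m handwheel '[[0, 0, 0.0025, 0, 0, 0], [0, 0, 0.005, 0, 0, 0], [0, 0, 0.005, 0, 0, 0]]' >/dev/null
python3 -c "
from h import *
go(None)"
python3 -m handwheel '[[0, 0, 0.0025, 0, 0, 0], [0, 0, 0.005, 0, 0, 0], [0, 0, 0.005, 0, 0, 0]]' >/dev/null
python3 -c "
from h import *
go(None)"
```

```text
q [-0.28  0.32  1.75 -0.    1.06 -1.68] pos [484.2 -19.4 208.3] yawY 79.9 axis [ 0.008 -0.003 -1.   ] F [-1.3 -6.1 19.9] M [-0.008  0.09   0.061] grip 0.996 10.1 t 14.15
q [-0.28  0.33  1.75 -0.    1.05 -1.68] pos [484.8 -19.6 207.6] yawY 79.9 axis [ 0.011 -0.004 -1.   ] F [-3.3 -7.4 30.2] M [0.202 0.228 0.149] grip 0.996 15.2 t 14.45
```

Firm stop reached, so I retreat straight up and check.

To row units: -150 mm / 400 = -0.375, -110 mm / 400 = -0.275.

```bash

python3 -m handwheel '[[0, 0, -0.01, 0, 0, 0], [0, 0, -0.075, 0, 0, 0], [0, 0, -0.175, 0, 0, 0], [0, 0, -0.275, 0, 0, 0], [0, 0, -0.375, 0, 0, 0], [0, -0.1, -0.375, 0, 0, 0], [0, -0.2, -0.375, 0, 0, 0], [0, -0.2, -0.375, 0, 0, 0]]' >/dev/null
python3 - <<'E'
from h import *
np.set_printoptions(precision=1,suppress=True)
go(None)
im,dep=cams.capture("side"); n="side"
cv2.imwrite('pics/e1.png',cv2.resize(im[200:350,210:410],(800,600),interpolation=2)[:,:,::-1])
x=cams.trace("lever",n)[0]
v,u=np.nonzero(x["pixels"]&(dep>0)); P=np.array([deproj(n,(a,b),dep[b,a]) for a,b in zip(u,v)])
P=P[(np.hypot(P[:,0]-490,P[:,1]-30)<60)&(P[:,2]>135)]; D=np.hypot(P[:,0]-497,P[:,1]-67)
for a in range(10,80,10):
    q=P[(D>a)&(D<=a+10)]
    if len(q)>3: print(a,len(q),np.median(q,0))
E
```

```text
q [-0.5  0.2  1.5 -0.   1.4 -1.9] pos [ 467.7 -100.2  353.5] yawY 79.7 axis [ 0. -0. -1.] F [ 0.1 -0.3  0.9] M [-0. -0.  0.] grip 1.0 0.0 t 15.25
10 33 [493.4  52.4 148.5]
20 50 [491.9  41.6 148. ]
30 56 [492.5  33.4 148.5]
40 56 [490.2  23.6 149. ]
50 52 [490.5  12.7 148.7]
60 60 [489.9   3.2 149.2]
70 23 [489.4  -4.7 149.1]
```

View pics/e1.png

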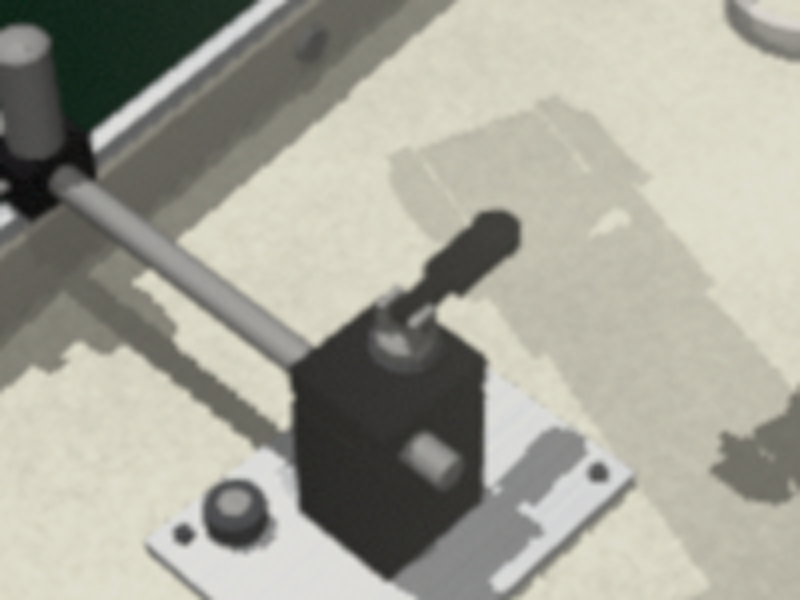

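The lever lies flat from crop (400,305) to (500,230). Its upper face measures about 149 mm high all along, and nothing else has moved.

```bash
python3 -c "
from rig import order
print(order.finish_job())"
```

```text
the job is handed in; nothing more can be done
None
```

The job is handed in: by wrist torque (0.41–0.47 Nm) the bolt was nipped about 0.3–0.4 rad past snug, more than the fifteen degrees asked but under the 0.55 rad limit; the lever is folded flat and released, and nothing else was touched, though no verdict was returned.

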